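Close the fume filter hatch and hold it on its seal

ROBOT

A 7-joint arm with a two-finger parallel gripper is mounted at the origin on the work surface. World frame = base frame: x ahead of the robot, y to its left, z up, the work surface at z = 0. Lengths are in m, angles in degrees, forces in N, time in s.
With the tool pointing down it reaches from about 0.4 to 0.9 m from the base axis. Payload 5.5 kg.
Tool frame: the origin (TCP) lies at the very end of the fingers, on their centre line; the grasp point (between the pads) lies 19 mm behind it; z points along the fingers, x is the direction in which the jaws open and shut, and the axes are right-handed (so a half turn about z gives the same grasp; the last joint's range is limited). The gripper opens to 85 mm and grips with 20 to 120 N. Pads are 22 mm wide; open, the fingers measure 114 mm over their backs; the gripper's body (76 mm by 85 mm) begins 54 mm behind the grasp point. The pads swing forward as they close: fully open they stand 13 mm farther back than shut.
Start: joints at [-59.06, 28.699, -24.465, 88.831, 12.651, 65.22, -12.049], TCP at [0.178, 0.625, 0.231] pointing down, gripper open.
Joint ranges: [-164.97, 164.97], [-17.58, 116.51], [-87.97, 89.64], [11.32, 138.91], [-80.73, 260.73], [10.89, 115.49], [-147.41, 147.41]. Speed limits (degrees/s): [147.25, 147.25, 180, 180, 180, 180, 180].

INTERFACE

Orientations are given as a 3x3 rotation matrix whose columns are the frame's x, y, z axes.
In Python, from workcell import env gives the robot as it stands. The module is installed in compiled form; this text tells all that it offers.
- The arm moves only by the tool play_rows, never from a script. Its arguments are lists of equal length, an entry for each row: "gripper": the opening, from 0 (shut) to 1 (fully open); "translation": the shift along the tool's x, y, z in mm, a list of three; "delta_rot": the turn, a rotation vector about the tool's x, y, z in degrees, a list of three. In form: {"gripper": [gripper, ...], "translation": [[x, y, z], ...], "delta_rot": [[wx, wy, wz], ...]}. A call has 1 to 20 rows; each row shifts and turns the pose as measured when the row begins, along the tool's axes as they then stand; what a row does not reach is not made up. A row lasts 1/10 s, in which the tool goes at most 50 mm and 8.59 degrees, less where a joint would pass 70% of its speed; a pose out of reach is approached as far as the arm can. A call is refused whole if a number of a shift passes 50 or a number of a turn 8.59, either way. A call with a gripper value outside its range is refused whole. The fingers move at their own pace and stop on an object; "force" is the grip in N (left out, the last holds). Time passes only in rows, so rows that do not move let the fingers close. It gives the time, the measured TCP pose, the force and the opening at its end, in the units of the state.
- env.state(): the state, without advancing time (a new reading comes with each control period).
- env.grab_frame(name): name is "scene" or "top" or "wrist"; returns (picture, depth): 384x512x3 uint8, red, green, blue; 384x512 float32, m along the optical axis (not along the pixel's ray), 0 where there is no reading.
- env.get_calibration(name): a dict with "fov_y" (degrees; the focal length in pixels is half the picture's height over the tangent of half this angle, whatever the lens; pixels are square), "cx", "cy" (the principal point, pixels), "view" (4x4, takes a point from world to camera coordinates). Camera axes: x right, y down, z forward; pixel columns grow to the right and rows downward; lengths in m; the calibration is good to about 2 mm. A picture is of the moment at which its call begins: read the wrist's pose just before it. get_calibration takes no time and is no camera call; for the wrist camera it gives the pose at the moment of the call.
- env.close_job(): hands the job in, once; it reports no verdict.
Trained networks look in the newest picture that a camera, given by its name, has taken for a name from the list of things; names that differ only in an ending like _2 or _b are one class to them, and where a whole thing is asked for, a point or a joint stands for the part that bears it (a point fixed in the world has none). Each returns a list of dicts, best first, with "confidence" (0 to 1); they miss things now and then, are a little off and sometimes report something else, mostly with a low value. They report only what shows in the picture. A call takes as long as a camera call.
- env.boxes_of(camera, label): "at" ([x, y, z] in m, in world coordinates, good to about 4 mm: the middle of the surface that is visible of it).
- env.regions_of(camera, label): "mask" (384x512 bool, what is visible of it).
The state is a dict: "time_s": time; "joints": joint angles; "qd": joint speeds; "effort": joint torques, N m; "tcp_pos": TCP position; "ee_rot": TCP orientation; "wrist_force": force on the tool from outside, world axes, zero at the start; "ft_torque": the same for the moment, N m; "finger_gap": opening from 0.0 (shut) to 1.0 (fully open).
Only numpy, scipy, OpenCV 4.12 (cv2) and the standard library are available. Lean on these libraries where they do the work, as an engineer would, in place of code of your own. Each camera call takes 0.05 s, during which the arm holds its last target.

TASK

Swing the filter unit's open hatch shut until it rests on its spring plunger, then turn the red quarter-turn fastener until its slot lines up with the yellow marks on the hatch, and after that press the hatch flush against the frame. Finish while still holding it pressed flush (it springs up when let go), and leave the other things on the bench where they are.

Things in the scene. Friction and masses are not known exactly. Their poses are not given: they have to be found in the camera images.
- unit: dark grey bench fume filter unit, fixed to the bench, 280 (its x) x 300 (its y) x 110 mm tall; origin under its centre; its -x side (louvres) faces roughly to the robot, z up. The hatch covers an opening in its top; the top deck beside the hatch is at 110 mm.
- hatch_hinge (a point): middle of the hatch's hinge line, 110 mm above the bench, on the deck at unit x = +80 mm, y = 0; the line runs along unit y. Axes as the unit's.
- hatch (a joint): opening angle of the hatch about its hinge (rad): 0 flush on the frame, positive lifts the free edge (towards unit -x); up to 1.25. Aluminium panel 165 mm wide, 6 mm thick, underside level with the hinge line, from 5 to 175 mm from the hinge. Hinge friction keeps it where left (3 to 5 N at the free edge moves it). If the fastener is out of line, a cross bar stops it at about 0.035.
- plunger_top (a point): top of the brass spring plunger, 10 mm across, in the opening 135 mm from the hinge at unit y = +60 mm. The closed hatch rests on it, proud, at about 0.045 rad; it pushes with 8 N, rising to 11 N when the hatch is flush. Pushing the hatch flush takes about 11 N at the press pad; let go, it springs back.
- press_pad (a point): centre of the top of the round black rubber press pad on the hatch, 26 mm across, 2 mm high, 150 mm from the hinge and on the middle line, 8 mm above the hatch's underside plane; axes of the hatch (at joint 0 the unit's), z out of its outer face.
- wing (a point): centre, half-way up, of the fastener's red wing grip, 36 mm long (its x) x 12 mm wide (its y) x 26 mm high, on a round foot 28 mm across; a white slot line runs along its top in x. It sits 100 mm from the hinge on the middle line of the hatch; the centre is 17 mm above the hatch's outer face, the top 30 mm above it. z along the fastener's axis, out of the hatch.
- fastener (a joint): angle of the fastener (rad), counter-clockwise positive seen from above: 0 when its slot (wing x) lines up with the two yellow marks on the hatch (hatch x). Starts 0.75 to 1.4, so turn it clockwise. Its stops lie at -0.6 and 1.6: it does not stop by itself when in line; friction (0.06 N m) keeps it where left. Within about 0.1 rad the cross bar enters its slot.
- flux: amber flux bottle, 40 mm across, 110 mm tall, red cap; origin under its centre. A bystander.
- tin: round brass tip-cleaner tin with a pale lid, 64 mm across, 35 mm tall; origin under its centre. A bystander.
- spool: steel-coloured solder spool, 60 mm across, 40 mm tall; origin under its centre. A bystander.
- driver: screwdriver with blue handle, 170 mm long, lying on the bench. A bystander.
- dish: small steel screw dish, 52 mm across, 16 mm tall, standing on the deck of the filter unit beside the hatch; origin under its centre. A bystander.
- vise: blue board holder, 90 x 70 mm foot, 70 mm tall, with a green circuit board; origin under its centre. A bystander.
- cup: black tool cup, 72 mm across, 85 mm tall, with tools standing up to 140 mm; origin under its centre. A bystander.

How it is judged:
By the outcome, as a careful person would: the job done as asked, in the order asked, and still so for the second after the job is handed in, while the arm keeps its last pose, push and grip.
It also fails if it takes over 64 s, if anything falls off the work surface, if the arm or the gripper's body presses on something with over 40 N, if the wrist force passes 120 N, or if a joint passes its speed limit or range.

## Working session

There is one attempt and no reset: what is moved stays moved. The work goes in short steps, Python scripts to look and compute and a tool call to move; the robot and the scene stay as the last step left them, time stands still between calls to the robot, and variables do not carry over. Pictures are saved under pics/ and viewed, and the job is handed in when it is done.

Besides the shell and the picture viewer there is one more tool, called after "Call:" in YAML: its name, and indented under it one key for each argument. play_rows: Moves the arm, as the interface text tells. Its arguments: {"type":"object","properties":{"gripper":{"type":"array","items":{"type":"number"}},"translation":{"type":"array","items":{"type":"array","items":{"type":"number"}}},"delta_rot":{"type":"array","items":{"type":"array","items":{"type":"number"}}},"force":{"type":"number"}},"required":["gripper","translation","delta_rot"]}

```bash
mkdir -p pics
cat > h.py <<'E'
import numpy as np,cv2
from workcell import env
def K(c):
    k=env.get_calibration(c);f=192/np.tan(np.radians(k['fov_y']/2));return f,k['cx'],k['cy'],np.array(k['view'])
def grab(c,n):
    k=K(c);p,d=env.grab_frame(c);cv2.imwrite(f'pics/{n}.png',p[:,:,::-1]);np.savez(f'pics/{n}.npz',p=p,d=d,f=k[0],cx=k[1],cy=k[2],V=k[3]);return p,d,k
def cloud(d,k):
    v,u=np.mgrid[:d.shape[0],:d.shape[1]];f,cx,cy,V=k
    P=np.stack([(u-cx)/f*d,(v-cy)/f*d,d],-1);T=np.linalg.inv(V);return P@T[:3,:3].T+T[:3,3]
def proj(p,k):
    f,cx,cy,V=k;q=V[:3,:3]@np.array(p)+V[:3,3];return q[0]/q[2]*f+cx,q[1]/q[2]*f+cy
E
python3 - <<'E'
from h import *
np.set_printoptions(precision=4,suppress=True)
s=env.state();print(s)
for c in ['scene','top']:
    p,d,k=grab(c,c+'0');T=np.linalg.inv(k[3]);print(c,T[:3,3],T[:3,2],k[0])
    for l in ['unit','hatch','press_pad','wing','dish','flux','tin','spool','driver','vise','cup','plunger_top']:
        print(c,l,[(np.round(b['at'],4),round(b['confidence'],2)) for b in env.boxes_of(c,l)[:2]])
print(env.state()['time_s'])
E
```

```text
{'time_s': 0.0, 'joints': array([-59.06  ,  28.7535, -24.4518,  88.8925,  12.6498,  65.2204,
       -12.0493]), 'qd': array([ 0.0055, -0.0615, -0.0094,  0.0059,  0.0274, -0.0023,  0.0127]), 'effort': array([  0.0007, -56.9523,  -5.8162, -28.0952,   0.0106,   0.012 ,
         0.    ]), 'tcp_pos': array([0.1775, 0.6246, 0.2303]), 'ee_rot': array([[ 0.2733,  0.9619, -0.0006],
       [ 0.9619, -0.2733, -0.0019],
       [-0.002 , -0.0001, -1.    ]]), 'wrist_force': array([-0.3166,  0.1606, -0.2307]), 'ft_torque': array([-0.0283, -0.0257,  0.0113]), 'finger_gap': 0.999119818034526}
scene [ 1.5576 -0.2671  1.3285] [-0.6207  0.1722 -0.7649] 427.00470704002373
scene unit [(array([0.6735, 0.0805, 0.1166]), 0.89)]
scene hatch [(array([0.6555, 0.1111, 0.1854]), 0.89), (array([ 0.403 , -0.4773,  0.058 ]), 0.52)]
scene press_pad [(array([0.649 , 0.1096, 0.1878]), 0.64)]
scene wing [(array([0.6537, 0.1153, 0.2088]), 0.5)]
scene dish []
scene flux [(array([0.5466, 0.2879, 0.0741]), 0.69), (array([0.6504, 0.1134, 0.1889]), 0.63)]
scene tin [(array([ 0.6067, -0.1321,  0.0343]), 0.47), (array([ 0.7385,
[... 443 characters left out ...]
14 , 0.0985, 0.1063]), 0.57)]
top hatch [(array([0.642 , 0.1134, 0.2022]), 0.88)]
top press_pad [(array([0.6434, 0.1119, 0.2052]), 0.91), (array([0.6134, 0.0999, 0.1083]), 0.74)]
top wing [(array([0.6134, 0.1012, 0.1091]), 0.33)]
top dish []
top flux [(array([0.5408, 0.2843, 0.0747]), 0.71)]
top tin [(array([ 0.5949, -0.1279,  0.037 ]), 0.9)]
top spool [(array([ 0.728 , -0.0684,  0.0409]), 0.54), (array([0.6086, 0.1034, 0.1082]), 0.54)]
top driver [(array([0.4649, 0.0501, 0.0192]), 0.7), (array([0.6139, 0.0977, 0.1131]), 0.23)]
top vise [(array([ 0.3942, -0.4652,  0.0679]), 0.79)]
top cup [(array([0.3837, 0.4766, 0.0525]), 0.68), (array([0.4638, 0.0484, 0.0195]), 0.2)]
top plunger_top []
1.3
```

View pics/scene0.png

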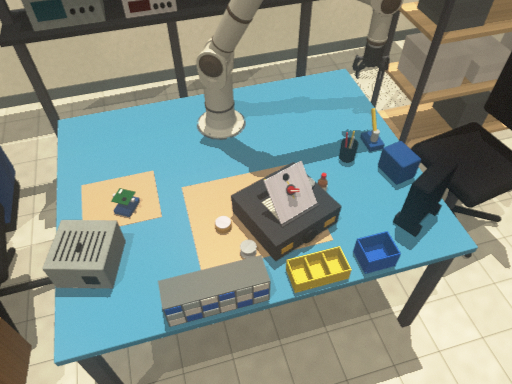

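View pics/top0.png

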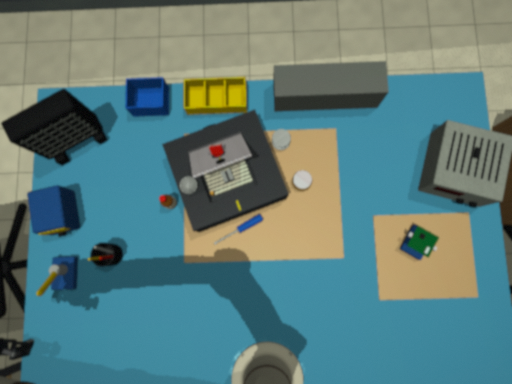

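Scene view: the unit sits at about (285,215), with the hatch open and the red wing at (292,189). In the top view the unit is at (225,170), the dish on the deck at (188,185), the flux bottle at (166,201) and the driver at (240,228).

Run:
```python
from h import *
np.set_printoptions(precision=4,suppress=True)
for c in ['top0','scene0']:
    z=np.load(f'pics/{c}.npz');k=(float(z['f']),float(z['cx']),float(z['cy']),z['V']);X=cloud(z['d'],k);p=z['p']
    box=(X[...,0]>.4)&(X[...,0]<.95)&(X[...,1]>-.15)&(X[...,1]<.32)&(z['d']>0)
    m=box&(abs(X[...,2]-.11)<.008)&(p.max(-1)<110)
    n,l,st,_=cv2.connectedComponentsWithStats(m.astype(np.uint8),connectivity=8);m=l==1+np.argmax(st[1:,4])
    r=cv2.minAreaRect((X[m][:,:2]*1000).astype(np.float32));print(c,m.sum(),np.median(X[m][:,2]),r,cv2.boxPoints(r).tolist())
    g=box&(X[...,2]>.135)&(p.min(-1)>90)&(p.max(-1).astype(int)-p.min(-1)<30)
    Q=X[g];
    for _ in range(4):
        mu=Q.mean(0);n=np.linalg.svd(Q-mu)[2][2];n*=np.sign(n[2]);e=(Q-mu)@n;Q=Q[abs(e)<.004]
    print('hatch',len(Q),mu,n,np.degrees(np.arccos(n[2])),e.std(), np.degrees(np.arctan2(n[1],n[0])))
    im=cv2.resize(p[100:270,130:320] if c[0]=='t' else p[140:280,210:360],None,fx=4,fy=4,interpolation=cv2.INTER_CUBIC);im=im[:600,:800]
    cv2.imwrite(f'pics/{c}z.png',im[:,:,::-1])
```

```text
top0 6005 0.11065264447220446 ((624.656005859375, 106.52172088623047), (281.5704040527344, 300.3973388671875), 19.32212257385254) [[442.10321044921875, 201.67735290527344], [541.4983520507812, -81.79957580566406], [807.2088012695312, 11.3660888671875], [707.8136596679688, 294.843017578125]]
hatch 419 [0.633  0.1197 0.2062] [0.7144 0.2811 0.6408] 50.15124179929926 0.0011153907734229316 21.478115422499823
scene0 2583 0.11065725144017247 ((623.2140502929688, 108.27699279785156), (283.1921081542969, 303.04107666015625), 19.329471588134766) [[439.4464111328125, 204.38816833496094], [539.7529296875, -81.57072448730469], [806.981689453125, 12.165817260742188], [706.6751708984375, 298.12469482421875]]
hatch 526 [0.6401 0.1155 0.1974] [0.6873 0.3137 0.6551] 49.07425248526292 0.0017541891932194083 24.533286789057705
```

```bash
ls pics
```

```text
scene0.npz
scene0.png
scene0z.png
top0.npz
top0.png
top0z.png
```

View pics/top0z.png

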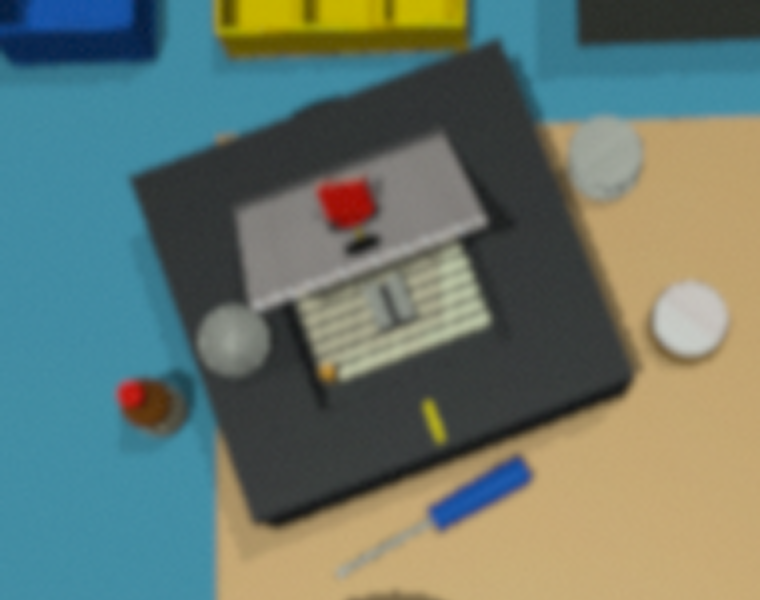

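View pics/scene0z.png

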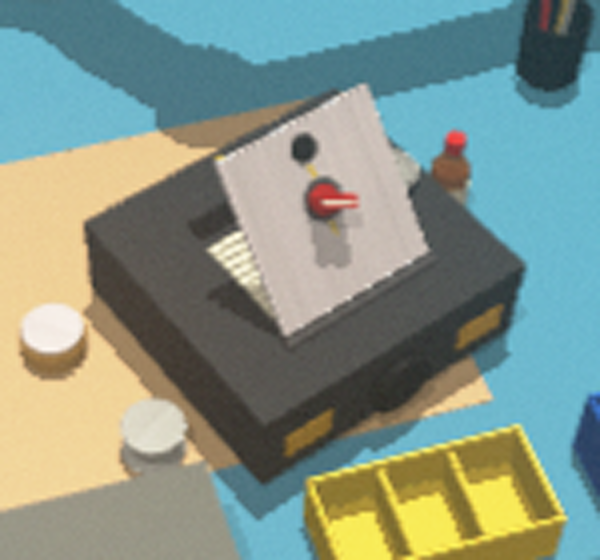

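```bash
cat >> h.py <<'E'
C=np.array([.624,.1075]);YAW=np.radians(19.33)
ux=np.array([np.cos(YAW),np.sin(YAW)]);uy=np.array([-ux[1],ux[0]])
def U(x,y,z): return np.r_[C+x*ux+y*uy,z]
def toU(p): q=np.array(p[:2])-C; return np.array([q@ux,q@uy,p[2]])
def plan(target,yawx,tilt=None):
    from scipy.spatial.transform import Rotation as R
    s=env.state();Rt=s['ee_rot'];a=np.radians(yawx)
    x=np.array([np.cos(a),np.sin(a),0]);z=np.array([0,0,-1.]);G=np.stack([x,np.cross(z,x),z],1)
    print('t',s['time_s'],'j',np.round(s['joints'],1),'unit tcp mm',np.round(toU(s['tcp_pos'])*[1000]*3,1),'F',np.round(s['wrist_force'],1),'gap',round(s['finger_gap'],3))
    print('tool shift mm',np.round(Rt.T@(np.array(target)-s['tcp_pos'])*1000,1),'rotvec',np.round(np.degrees(R.from_matrix(Rt.T@G).as_rotvec()),2))
E
python3 - <<'E'
from h import *
print(toU([.5408,.2843,.07]))
z=np.load('pics/top0.npz');k=(float(z['f']),float(z['cx']),float(z['cy']),z['V']);X=cloud(z['d'],k)
print('dish',X[185,188],toU(X[185,188]))
plan(U(.010,0,.30),109.33)
E
```

```text
[-0.01998752  0.1943733   0.07      ]
dish [0.57621054 0.21467581 0.11194568] [-0.00961936  0.11695279  0.11194568]
t 1.3 j [-59.1  28.7 -24.5  88.8  12.6  65.2 -12. ] unit tcp mm [-749.6 1909.   694. ] F [ 0.7 -0.7  0.6] gap 0.999
tool shift mm [-370.3  579.1  -68.7] rotvec [ -0.    -0.   -35.19]
```

Call:
play_rows:
  gripper: [0,0,0,0,0]
  translation:
    - [0,0,-15]
    - [0,0,-15]
    - [0,0,-15]
    - [0,0,-15]
    - [0,0,-15]
  delta_rot:
    - [0,0,-7]
    - [0,0,-7]
    - [0,0,-7]
    - [0,0,-7]
    - [0,0,-7]

```text
time_s: 1.8
tcp_pos: [0.1772, 0.6234, 0.3056]
ee_rot: [[-0.349, 0.937, -0.001], [0.937, 0.349, -0.006], [-0.005, -0.003, -1.0]]
wrist_force: [0.6, 0.8, -0.2]
finger_gap: 0.146
```

```bash
sed -i 's/\*\[1000\]\*3/*1000/' h.py; python3 -c "
from h import *
plan(U(.010,0,.30),109.33)"
```

```text
t 1.8 j [-53.7  26.8 -32.7  83.5  14.6  74.3  22.8] unit tcp mm [-250.9  634.7  305.6] F [ 0.6  0.8 -0.2] gap 0.146
tool shift mm [-639.6  248.6    8.2] rotvec [-0.18  0.31  1.1 ]
```

```bash
cat >> h.py <<'E'
def rows(target,yawx,n):
    from scipy.spatial.transform import Rotation as R
    s=env.state();Rt=s['ee_rot'];a=np.radians(yawx)
    x=np.array([np.cos(a),np.sin(a),0]);z=np.array([0,0,-1.]);G=np.stack([x,np.cross(z,x),z],1)
    rv=R.from_matrix(Rt.T@G).as_rotvec();d=(np.array(target)-s['tcp_pos'])/n*1000;T=[]
    for i in range(n):
        Ri=Rt@R.from_rotvec(rv*i/n).as_matrix();T.append(np.round(Ri.T@d,0).tolist())
    print('j',np.round(s['joints'],1),'F',np.round(s['wrist_force'],1));print(T,np.round(np.degrees(rv)/n,1).tolist(),n)
E
python3 -c "
from h import *
rows(U(.010,0,.30),19.33,16)"
```

```text
j [-53.7  26.8 -32.7  83.5  14.6  74.3  22.8] F [ 0.6  0.8 -0.2]
[[-40.0, 16.0, 1.0], [-38.0, 19.0, 0.0], [-36.0, 23.0, 0.0], [-34.0, 27.0, 0.0], [-31.0, 30.0, 0.0], [-28.0, 33.0, 0.0], [-24.0, 35.0, 0.0], [-21.0, 38.0, 0.0], [-17.0, 39.0, 0.0], [-13.0, 41.0, 0.0], [-9.0, 42.0, 0.0], [-5.0, 43.0, 0.0], [-0.0, 43.0, 0.0], [4.0, 43.0, 0.0], [8.0, 42.0, 0.0], [12.0, 41.0, 0.0]] [0.0, 0.0, 5.7] 16
```

Call:
play_rows:
  gripper: [0,0,0,0,0,0,0,0,0,0,0,0,0,0,0,0]
  translation:
    - [-40,16,1]
    - [-38,19,0]
    - [-36,23,0]
    - [-34,27,0]
    - [-31,30,0]
    - [-28,33,0]
    - [-24,35,0]
    - [-21,38,0]
    - [-17,39,0]
    - [-13,41,0]
    - [-9,42,0]
    - [-5,43,0]
    - [0,43,0]
    - [4,43,0]
    - [8,42,0]
    - [12,41,0]
  delta_rot:
    - [0,0,5.7]
    - [0,0,5.7]
    - [0,0,5.7]
    - [0,0,5.7]
    - [0,0,5.7]
    - [0,0,5.7]
    - [0,0,5.7]
    - [0,0,5.7]
    - [0,0,5.7]
    - [0,0,5.7]
    - [0,0,5.7]
    - [0,0,5.7]
    - [0,0,5.7]
    - [0,0,5.7]
    - [0,0,5.7]
    - [0,0,5.7]

```text
time_s: 3.4
tcp_pos: [0.6339, 0.0896, 0.3083]
ee_rot: [[0.958, 0.288, 0.002], [0.288, -0.958, 0.007], [0.005, -0.006, -1.0]]
wrist_force: [0.4, -0.0, 0.5]
finger_gap: 0.002
```

```bash
python3 -c "
from h import *
plan(U(.010,0,.30),19.33)
rows(U(.010,0,.30),19.33,2)
grab('wrist','w1');grab('scene','s1')
"
```

```text
t 3.4 j [-9.5 22.2 -1.1 86.   0.  71.6  6.3] unit tcp mm [  3.4 -20.1 308.3] F [ 0.4 -0.   0.5] gap 0.002
tool shift mm [  5.6 -20.4   8.5] rotvec [-0.36 -0.27 -2.62]
j [-9.5 22.2 -1.1 86.   0.  71.6  6.3] F [ 0.4 -0.   0.5]
[[3.0, -10.0, 4.0], [3.0, -10.0, 4.0]] [-0.2, -0.1, -1.3] 2
```

View pics/w1.png

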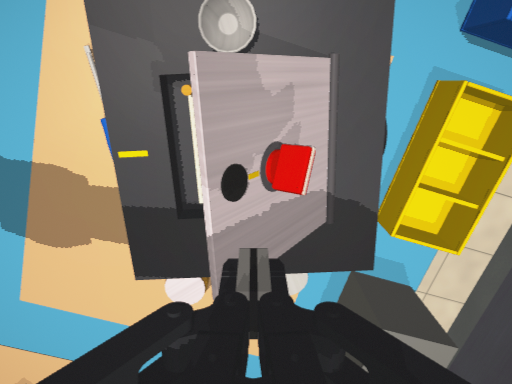

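View pics/s1.png

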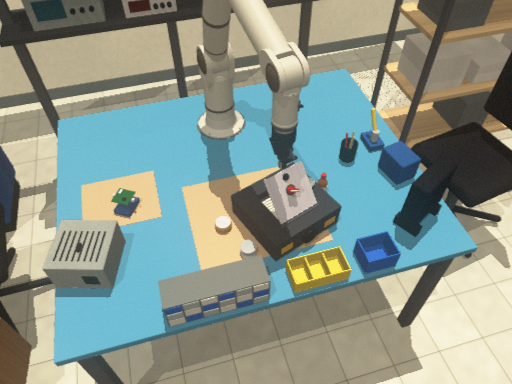

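The wrist view shows the pad at (234,183), the wing at (290,168), the yellow deck mark at (133,154), the hinge bar near u=333 and the dish at (228,22). I'll refine the geometry from this picture.

Run:
```python
from h import *
np.set_printoptions(precision=4,suppress=True)
z=np.load('pics/w1.npz');k=(float(z['f']),float(z['cx']),float(z['cy']),z['V']);X=cloud(z['d'],k);p=z['p'].astype(int)
def u(P): return np.c_[ (P[:,:2]-C)@ux,(P[:,:2]-C)@uy,P[:,2]]*1000
m=np.zeros(p.shape[:2],bool);m[60:240,195:325]=1
g=m&(p.min(-1)>60)&(p.max(-1)-p.min(-1)<45)&(X[...,2]>.125)
Q=X[g]
for _ in range(5):
    mu=Q.mean(0);n=np.linalg.svd(Q-mu)[2][2];n*=np.sign(n[2]);e=(Q-mu)@n;Q=Q[abs(e)<.003]
print('plane',len(Q),'tilt',np.degrees(np.arccos(n[2])),'az',np.degrees(np.arctan2(n[1],n[0])))
q=u(Q);print('unit range',np.percentile(q,[1,99],axis=0))
d=np.array([n[0],n[1]])/np.hypot(*n[:2])
s=(mu[2]-.116)/np.tan(np.arccos(n[2]));print('plane at z=.110 crosses, unit:',u(np.array([np.r_[mu[:2]+d*(mu[2]-.110)*n[2]/np.hypot(*n[:2]),.11]])))
print('pad',u(X[183,234][None]),'ymark',u(X[154,120:148:9]),'dish rim',u(X[22,228][None]))
w=m&(p[...,0]>150)&(p[...,1]<60);print('wing',u(X[w].mean(0)[None]))
dk=(abs(X[...,2]-.11)<.006)&(p.max(-1)<100)&(X[...,0]>.4)
dk[240:]=0
r=cv2.minAreaRect((X[dk][:,:2]*1000).astype(np.float32));print(r,np.median(X[dk][:,2]))
plist=env.boxes_of('wrist','press_pad')[:1];print(plist and toU(plist[0]['at']))
```

```text
plane 12861 tilt 52.10329608556961 az 19.37279683347067
unit range [[-19.7348 -70.3583 145.8566]
 [ 57.9432  76.9498 246.4199]]
plane at z=.110 crosses, unit: [[ 86.0006  18.3081 110.    ]]
pad [[ -8.653   -0.7203 234.3527]] ymark [[-132.1493   -0.6403  111.6086]
 [-123.2801   -1.2492  110.6656]
 [-113.7078   -1.5072  111.5626]
 [-104.7997   -2.1294  110.5645]] dish rim [[-12.718  115.8061 112.4278]]
wing [[ 30.6062   1.5832 208.1377]]
((618.0062866210938, 120.39280700683594), (289.7462463378906, 239.25942993164062), 16.775564193725586) 0.10989357145942802
[0.0112 0.0184 0.21  ]
```

Call:
play_rows:
  gripper: [0,0,0,0]
  translation:
    - [2,-10,15]
    - [2,-10,15]
    - [0,0,15]
    - [0,0,0]
  delta_rot:
    - [0,0,-1.3]
    - [0,0,-1.3]
    - [0,0,0]
    - [0,0,0]

```text
time_s: 3.95
tcp_pos: [0.6285, 0.1163, 0.2578]
ee_rot: [[0.939, 0.343, -0.001], [0.343, -0.939, 0.009], [0.002, -0.009, -1.0]]
wrist_force: [-0.5, -1.2, 0.3]
finger_gap: -0.002
```

```bash
python3 -c "
from h import *
plan(U(-.002,0,.242),19.33)
"
```

```text
t 3.95 j [-10.9  24.3  -2.3  89.5   0.5  66.1   6.9] unit tcp mm [  7.2   6.8 257.8] F [-0.5 -1.2  0.3] gap -0.002
tool shift mm [-9.3  6.9 15.7] rotvec [-0.51 -0.11  0.74]
```

Rows now: approach contact, then follow the arc down to about 20°.

Call:
play_rows:
  gripper: [0,0,0,0,0,0,0,0]
  translation:
    - [-9,4,8]
    - [0,3,8]
    - [-8,0,6]
    - [-8,0,7]
    - [-10,0,10]
    - [-9,0,11]
    - [-8,0,12]
    - [-7,0,12]
  delta_rot:
    - [0,0,0]
    - [0,0,0]
    - [0,0,0]
    - [0,0,0]
    - [0,0,0]
    - [0,0,0]
    - [0,0,0]
    - [0,0,0]

```text
time_s: 4.75
tcp_pos: [0.5741, 0.0977, 0.1839]
ee_rot: [[0.934, 0.356, 0.008], [0.356, -0.934, 0.014], [0.012, -0.01, -1.0]]
wrist_force: [-0.5, 0.0, 1.5]
finger_gap: -0.004
```

```bash
python3 -c "
from h import *
plan(U(-.0518,0,.185),19.33)
grab('scene','s2');p,d,k=grab('wrist','w2')
"
```

```text
t 4.75 j [ -9.8  22.5  -2.7 102.6   0.4  54.3   8.4] unit tcp mm [-50.3   7.3 183.9] F [-0.5  0.   1.5] gap -0.004
tool shift mm [-1.7  7.2 -1.2] rotvec [-0.59 -0.71  1.53]
```

View pics/w2.png

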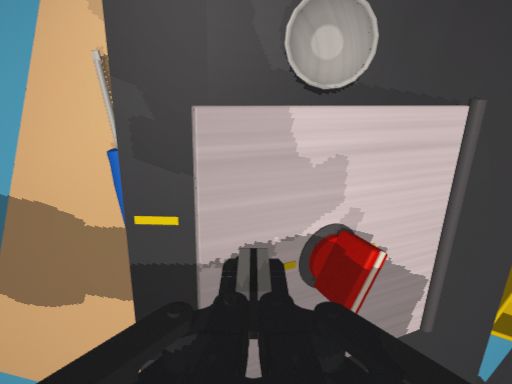

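The hatch follows the finger, and the finger stays clear of the wing at (345,265).

Call:
play_rows:
  gripper: [0,0,0,0,0]
  translation:
    - [-6,3,12]
    - [-5,3,13]
    - [-4,0,13]
    - [-2,0,8]
    - [0,0,0]
  delta_rot:
    - [-0.3,-0.3,0.7]
    - [-0.3,-0.3,0.7]
    - [0,0,0]
    - [0,0,0]
    - [0,0,0]

```text
time_s: 5.35
tcp_pos: [0.5591, 0.0867, 0.1344]
ee_rot: [[0.944, 0.331, 0.0], [0.331, -0.944, -0.0], [0.0, 0.0, -1.0]]
wrist_force: [0.3, -0.1, -1.0]
finger_gap: 0.0
```

```bash
python3 -c "
from h import *
plan(U(-.069,0,.127),19.33)
"
```

```text
t 5.35 j [-10.   24.9  -2.  106.6   1.1  48.5   6.8] unit tcp mm [-68.2   1.8 134.4] F [ 0.3 -0.1 -1. ] gap 0.0
tool shift mm [-0.8  1.8  7.4] rotvec [ 0.02 -0.02 -0.01]
```

Call:
play_rows:
  gripper: [0,0,0,0]
  translation:
    - [0,1,3]
    - [0,1,3]
    - [0,0,2]
    - [0,0,0]
  delta_rot:
    - [0,0,0]
    - [0,0,0]
    - [0,0,0]
    - [0,0,0]

```text
time_s: 5.75
tcp_pos: [0.5598, 0.0847, 0.1259]
ee_rot: [[0.944, 0.331, -0.0], [0.331, -0.944, -0.0], [-0.001, 0.0, -1.0]]
wrist_force: [0.5, -0.0, -0.3]
finger_gap: 0.0
```

Call:
play_rows:
  gripper: [0,0]
  translation:
    - [0,0,1]
    - [0,0,1]
  delta_rot:
    - [0,0,0]
    - [0,0,0]

```text
time_s: 5.95
tcp_pos: [0.56, 0.0846, 0.1246]
ee_rot: [[0.944, 0.331, -0.0], [0.331, -0.944, -0.0], [-0.0, 0.0, -1.0]]
wrist_force: [-3.2, -0.4, 9.3]
finger_gap: 0.001
```

```bash
python3 -c "
from h import *
plan(U(-.069,0,.127),19.33);print(env.state()['ft_torque'])
grab('scene','s3');p,d,k=grab('wrist','w3')
X=cloud(d,k)
g=np.zeros(d.shape,bool);g[130:225,220:330]=1
for a in [g]:
  Q=X[a&(d>0)]
  for _ in range(5):
    mu=Q.mean(0);n=np.linalg.svd(Q-mu,full_matrices=False)[2][2];n*=np.sign(n[2]);e=(Q-mu)@n;Q=Q[abs(e)<.003]
  print(len(Q),n,n[:2]@ux,mu)
"
```

```text
t 5.95 j [ -9.8  25.7  -1.9 106.8   1.2  47.5   7. ] unit tcp mm [-68.   -0.4 124.6] F [-3.2 -0.4  9.3] gap 0.001
tool shift mm [-1.  -0.4 -2.4] rotvec [ 0.02  0.02 -0.03]
[-0.06436433  0.85071332 -0.01146367]
10402 [0.04049853 0.01477607 0.99907034] 0.04310654359882469 [0.55468625 0.12806576 0.12182282]
```

View pics/w3.png

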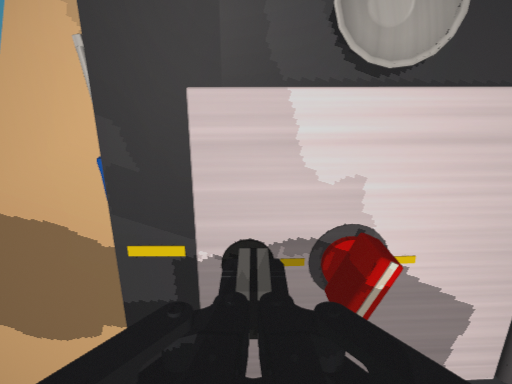

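The hatch rests on its plunger: measured angle 0.043 rad, with a push of 9 N. Next I'll raise the tool, open the jaws and measure the slot.

Call:
play_rows:
  gripper: [0,0,0.5,0.5,0.5,0.5]
  translation:
    - [0,0,-10]
    - [0,-5,-25]
    - [5,-15,-25]
    - [5,-15,-20]
    - [0,-10,0]
    - [0,0,0]
  delta_rot:
    - [0,0,0]
    - [0,0,0]
    - [0,0,0]
    - [0,0,0]
    - [0,0,0]
    - [0,0,0]

```text
time_s: 6.65
tcp_pos: [0.555, 0.1305, 0.2096]
ee_rot: [[0.945, 0.328, 0.002], [0.328, -0.945, -0.001], [0.001, 0.001, -1.0]]
wrist_force: [0.1, 0.5, -0.1]
finger_gap: 0.502
```

```bash
cat > slot.py <<'E'
from h import *
import sys
def slot(n):
    p,d,k=grab('wrist',n);X=cloud(d,k);q=p.astype(int)
    U3=np.stack([(X[...,:2]-C)@ux,(X[...,:2]-C)@uy,X[...,2]],-1)*1000
    near=(np.hypot(U3[...,0]+19,U3[...,1])<24)&(d>0)
    red=near&(q[...,0]>120)&(q[...,1]<70)
    top=near&(U3[...,2]>145)&(U3[...,2]<157)&(red|(q.min(-1)>130))
    wh=top&(q.min(-1)>130)
    for nm,m in [('top',top),('slot',wh)]:
        if m.sum()<10: print(nm,m.sum());continue
        Q=U3[m];mu=Q.mean(0);a=np.linalg.svd(Q[:,:2]-mu[:2],full_matrices=False)[2][0];r=cv2.minAreaRect(Q[:,:2].astype(np.float32))
        print(nm,m.sum(),np.round(mu,1),'ang deg',round(np.degrees(np.arctan2(a[1],a[0]))%180,1),r)
    ye=(q[...,0]>150)&(q[...,1]>120)&(q[...,2]<80)&(np.hypot(U3[...,0]+19,U3[...,1])<45)
    if ye.sum()>10:
        Q=U3[ye];print('yellow',ye.sum(),np.round(Q.mean(0),1),np.round(np.polyfit(Q[:,0],Q[:,1],1),3),np.round(np.ptp(Q,axis=0),1))
    g=(abs(U3[...,0]+60)<35)&(abs(U3[...,1]-48)<25)&(d>0)&(q.min(-1)>60)
    if g.sum()>500:
        Q=U3[g]
        for _ in range(4):
            mu=Q.mean(0);n_=np.linalg.svd(Q-mu,full_matrices=False)[2][2];n_*=np.sign(n_[2]);e=(Q-mu)@n_;Q=Q[abs(e)<3]
        print('hatch normal unit',np.round(n_,4),'at',np.round(mu,1),'theta from height',round((mu[2]-116)/(80-mu[0]),4))
if __name__=='__main__':
    slot(sys.argv[1]);plan(U(-.019,0,.2),19.33)
E
python3 slot.py w4
```

```text
top 77 [-24.1  -4.7 150.6] ang deg 56.4 ((-20.607563018798828, -0.182769775390625), (35.813167572021484, 6.908377647399902), 56.37929153442383)
slot 19 [-19.6   0.2 151.3] ang deg 64.0 ((-20.078454971313477, -0.7704830169677734), (35.66998291015625, 1.7239952087402344), 64.19805908203125)
yellow 114 [-22.2  -1.  121.1] [ 0.003 -0.897] [67.   4.3  6.1]
hatch normal unit [-0.001  -0.9984  0.0568] at [-58.8  52.9 191.9] theta from height 0.5467
t 6.7 j [-13.6  20.   -2.8 102.5   1.3  57.4   2.2] unit tcp mm [-57.3  43.5 209.7] F [-0.  -0.2 -0.6] gap 0.501
tool shift mm [38.5 43.3  9.8] rotvec [ 0.11 -0.1  -0.22]
```

View pics/w4.png

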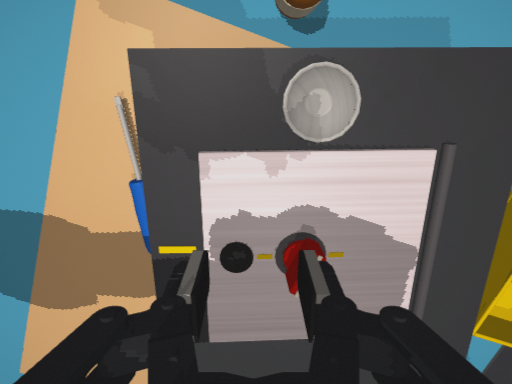

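```bash
python3 -c "
from h import *
rows(U(-.019,-.001,.205),19.33-28,4)
"
```

```text
j [-13.6  20.   -2.8 102.5   1.3  57.4   2.2] F [-0.  -0.2 -0.6]
[[10.0, 11.0, 1.0], [11.0, 10.0, 1.0], [12.0, 8.0, 1.0], [13.0, 7.0, 1.0]] [0.0, -0.0, 6.9] 4
```

Call:
play_rows:
  gripper: [0.6,0.6,0.6,0.6,0.6]
  translation:
    - [10,11,1]
    - [11,10,1]
    - [12,8,1]
    - [13,7,1]
    - [0,0,0]
  delta_rot:
    - [0,0,7]
    - [0,0,7]
    - [0,0,7]
    - [0,0,7]
    - [0,0,0]

```text
time_s: 7.2
tcp_pos: [0.6052, 0.0935, 0.2]
ee_rot: [[0.984, -0.175, -0.006], [-0.175, -0.984, -0.006], [-0.005, 0.007, -1.0]]
wrist_force: [-0.3, -0.5, 0.6]
finger_gap: 0.599
```

```bash
python3 slot.py w5
```

```text
top 846 [-19.    0.6 150.3] ang deg 64.5 ((-19.61880111694336, -0.827301025390625), (35.56037902832031, 11.982858657836914), 63.906986236572266)
slot 220 [-18.8   1.2 151. ] ang deg 64.2 ((-19.76162338256836, -0.8119297027587891), (35.48133087158203, 3.203949451446533), 64.45233917236328)
yellow 144 [-15.9  -0.8 120.7] [-0.002 -0.851] [67.4  4.1  4.9]
hatch normal unit [ 4.40e-02 -5.00e-04  9.99e-01] at [-59.2  48.8 122. ] theta from height 0.043
t 7.25 j [-14.5  24.9   3.8  96.8  -1.6  58.9 -20. ] unit tcp mm [-23.2  -5.8 199.8] F [-1.  -0.2 -0.8] gap 0.602
tool shift mm [ 0.8 -7.1 -0.2] rotvec [  0.32   0.44 -29.21]
```

View pics/w5.png

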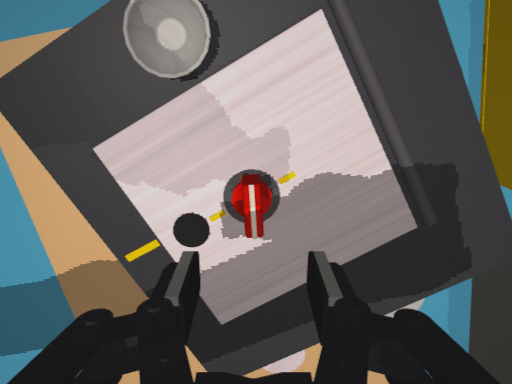

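```bash
cat >> h.py <<'E'
def rowst(target,ang,n,th=.044):
    "ang = tool x angle from unit x, about hatch normal"
    from scipy.spatial.transform import Rotation as R
    s=env.state();Rt=s['ee_rot']
    H=np.stack([np.r_[ux*np.cos(th),-np.sin(th)],np.r_[uy,0],np.r_[ux*np.sin(th),np.cos(th)]],1)
    a=np.radians(ang);x=H@np.array([np.cos(a),np.sin(a),0]);z=-H[:,2];G=np.stack([x,np.cross(z,x),z],1)
    rv=R.from_matrix(Rt.T@G).as_rotvec();d=(np.array(target)-s['tcp_pos'])/n*1000;T=[]
    for i in range(n):
        Ri=Rt@R.from_rotvec(rv*i/n).as_matrix();T.append(np.round(Ri.T@d,1).tolist())
    t=H.T@Rt[:,0]
    print('t',s['time_s'],'j',np.round(s['joints'],1),'unit',np.round(toU(s['tcp_pos'])*1000,1),'F',np.round(s['wrist_force'],1),'T',np.round(s['ft_torque'],2),'gap',round(s['finger_gap'],3),'toolx ang',round(np.degrees(np.arctan2(t[1],t[0])),1));print(T,np.round(np.degrees(rv)/n,2).tolist(),n)
E
python3 -c "
from h import *
rowst(U(-.0197,-.0008,.160),-25.7,3)
"
```

```text
t 7.25 j [-14.5  24.9   3.8  96.8  -1.6  58.9 -20. ] unit [-23.2  -5.8 199.8] F [-1.  -0.2 -0.8] T [-0.03 -0.    0.02] gap 0.602 toolx ang -29.2
[[0.3, -2.1, 13.3], [0.5, -2.2, 13.2], [0.7, -2.2, 13.2]] [-0.25, -0.63, -1.17] 3
```

Call:
play_rows:
  gripper: [0.6,0.6,0.6,0.6]
  translation:
    - [0.3,-2.1,13]
    - [0.5,-2.2,13]
    - [0.7,-2.2,13]
    - [0,0,0]
  delta_rot:
    - [-0.25,-0.63,-1.2]
    - [-0.25,-0.63,-1.2]
    - [-0.25,-0.63,-1.2]
    - [0,0,0]

```text
time_s: 7.65
tcp_pos: [0.6024, 0.1018, 0.1554]
ee_rot: [[0.994, -0.094, -0.049], [-0.095, -0.995, -0.015], [-0.048, 0.02, -0.999]]
wrist_force: [-0.3, -0.4, -0.4]
finger_gap: 0.6
```

```bash
python3 -c "
from h import *
rowst(U(-.0197,-.0008,.1275),-25.7,3)
"
```

```text
t 7.65 j [-14.2  29.1   2.6  96.6  -1.2  57.3 -16.6] unit [-22.3   1.8 155.4] F [-0.3 -0.4 -0.4] T [ 0.04 -0.02 -0.01] gap 0.6 toolx ang -24.8
[[1.6, 0.2, 9.2], [1.6, 0.2, 9.2], [1.5, 0.2, 9.2]] [0.02, 0.15, 0.32] 3
```

Call:
play_rows:
  gripper: [0.6,0.6,0.6,0.6]
  translation:
    - [1.6,0.2,9]
    - [1.6,0.2,9]
    - [1.5,0.2,8]
    - [0,0,0]
  delta_rot:
    - [0,0.15,0.3]
    - [0,0.15,0.3]
    - [0,0.15,0.3]
    - [0,0,0]

```text
time_s: 8.05
tcp_pos: [0.6053, 0.1008, 0.126]
ee_rot: [[0.993, -0.109, -0.042], [-0.11, -0.994, -0.016], [-0.04, 0.02, -0.999]]
wrist_force: [-0.3, -0.0, -0.9]
finger_gap: 0.599
```

```bash
python3 -c "
from h import *
rowst(U(-.0197,-.0008,.1275),-25.7,1)
"
```

```text
t 8.05 j [-14.3  31.2   2.8  97.6  -1.3  53.8 -17.3] unit [-1.98e+01 -1.00e-01  1.26e+02] F [-0.3 -0.  -0.9] T [ 0.05 -0.02  0.01] gap 0.599 toolx ang -25.6
[[0.3, 0.6, -1.5]] [0.08, 0.04, 0.07] 1
```

Call:
play_rows:
  gripper: [0.3,0.05,0.05,0.05,0.05,0.05]
  translation:
    - [0.3,0.5,-1.5]
    - [0,0,0]
    - [0,0,0]
    - [0,0,0]
    - [0,0,0]
    - [0,0,0]
  delta_rot:
    - [0,0,0]
    - [0,0,0]
    - [0,0,0]
    - [0,0,0]
    - [0,0,0]
    - [0,0,0]
  force: 30

```text
time_s: 8.65
tcp_pos: [0.6052, 0.1003, 0.1284]
ee_rot: [[0.993, -0.11, -0.043], [-0.11, -0.994, -0.016], [-0.041, 0.02, -0.999]]
wrist_force: [0.2, 0.0, -1.4]
finger_gap: 0.138
```

```bash
python3 -c "
from h import *
rowst(U(-.0197,-.0008,.1275),-25.7,1)
"
```

```text
t 8.65 j [-14.2  31.    2.8  97.6  -1.3  54.1 -17.3] unit [-20.1  -0.6 128.4] F [ 0.2  0.  -1.4] T [ 0.05 -0.06  0.01] gap 0.138 toolx ang -25.6
[[0.5, -0.0, 0.9]] [0.07, 0.06, 0.05] 1
```

Call:
play_rows:
  gripper: [0.05,0.05,0.05,0.05,0.05]
  translation:
    - [0,0,0]
    - [0,0,0]
    - [0,0,0]
    - [0,0,0]
    - [0,0,0]
  delta_rot:
    - [0,0,6]
    - [0,0,6]
    - [0,0,6]
    - [0,0,6]
    - [0,0,6]

```text
time_s: 9.15
tcp_pos: [0.6053, 0.1002, 0.1284]
ee_rot: [[0.795, -0.605, -0.042], [-0.606, -0.795, -0.016], [-0.024, 0.038, -0.999]]
wrist_force: [-0.3, -0.0, -1.6]
finger_gap: 0.129
```

```bash
python3 -c "
from h import *
rowst(U(-.0199,-.0007,.1284),-90.1,1)
"
```

```text
t 9.15 j [-19.5  31.3  10.   97.8  -5.9  54.1 -44.6] unit [-20.1  -0.7 128.4] F [-0.3 -0.  -1.6] T [-0.06 -0.03  0.05] gap 0.129 toolx ang -56.6
[[0.1, -0.1, -0.0]] [0.08, -0.01, 33.45] 1
```

Call:
play_rows:
  gripper: [0.05,0.05,0.05,0.05,0.05,0.05]
  translation:
    - [0,0,0]
    - [0,0,0]
    - [0,0,0]
    - [0,0,0]
    - [0,0,0]
    - [0,0,0]
  delta_rot:
    - [0,0,6]
    - [0,0,6]
    - [0,0,6]
    - [0,0,6]
    - [0,0,6]
    - [0,0,2.5]

```text
time_s: 9.75
tcp_pos: [0.6053, 0.1001, 0.1284]
ee_rot: [[0.323, -0.945, -0.042], [-0.946, -0.323, -0.017], [0.002, 0.045, -0.999]]
wrist_force: [0.1, -0.1, -1.9]
finger_gap: 0.132
```

```bash
python3 -c "
from h import *
rowst(U(-.0199,-.0007,.1284),-90.1,1)
"
```

```text
t 9.75 j [-25.4  32.   18.   98.  -10.9  54.4 -74.3] unit [-20.1  -0.8 128.4] F [ 0.1 -0.1 -1.9] T [-0.08 -0.02  0.09] gap 0.132 toolx ang -90.5
[[-0.1, -0.2, 0.0]] [0.08, -0.11, -0.39] 1
```

Call:
play_rows:
  gripper: [0.5,0.5,0.5,0.5,0.5,0.5]
  translation:
    - [0,0,0]
    - [0,0,0]
    - [0,0,-20]
    - [0,0,-25]
    - [0,0,-25]
    - [0,0,0]
  delta_rot:
    - [0,0,0]
    - [0,0,0]
    - [0,0,0]
    - [0,0,0]
    - [0,0,0]
    - [0,0,0]

```text
time_s: 10.35
tcp_pos: [0.6092, 0.1016, 0.2012]
ee_rot: [[0.329, -0.943, -0.041], [-0.944, -0.329, -0.017], [0.002, 0.044, -0.999]]
wrist_force: [0.9, -0.1, 0.1]
finger_gap: 0.5
```

```bash
python3 slot.py w6;  python3 -c "
from h import *
rowst(U(-.07,-.0007,.14),-90.1,5)
"
```

```text
top 849 [-19.1  -1.1 150.4] ang deg 179.8 ((-19.70485496520996, -1.318796157836914), (11.175366401672363, 35.6176872253418), 89.36692810058594)
slot 257 [-20.6  -1.  150.9] ang deg 0.9 ((-19.71358299255371, -3.1230578422546387), (7.168151378631592, 35.57868576049805), 89.86869049072266)
yellow 85 [  6.8  -0.9 119.8] [ 0.    -0.942] [11.7  2.8  3.8]
hatch normal unit [ 4.52e-02 -4.00e-04  9.99e-01] at [-50.8  48.2 121.7] theta from height 0.0439
t 10.4 j [-26.2  27.6  19.   94.5  -9.2  62.2 -75.3] unit tcp mm [-17.   -0.3 199.4] F [ 0.5  0.9 -0.8] gap 0.501
tool shift mm [-0.3  2.  -0.5] rotvec [  2.19   2.02 -90.09]
t 10.4 j [-26.2  27.6  19.   94.5  -9.2  62.2 -75.3] unit [-17.   -0.3 199.4] F [ 0.5  0.9 -0.8] T [-0.01  0.01 -0.02] gap 0.501 toolx ang -90.1
[[0.1, 10.0, 12.4], [0.1, 10.0, 12.4], [0.1, 10.0, 12.4], [0.1, 10.0, 12.3], [0.1, 10.1, 12.3]] [0.03, -0.02, -0.0] 5
```

View pics/w6.png

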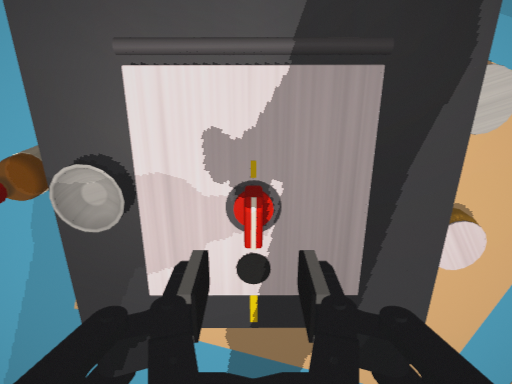

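The slot lines up with the yellow marks at (253,168) and (253,308) to within 1°, and the hatch is still at 0.044 rad. Next I'll shut the jaws, move over the pad at (253,268) and press.

Call:
play_rows:
  gripper: [0,0,0,0,0,0]
  translation:
    - [0,11,2]
    - [0,11,8]
    - [0,11,12]
    - [0,11,14]
    - [0,6,14]
    - [0,0,0]
  delta_rot:
    - [0,0,0]
    - [0,0,0]
    - [0,0,0]
    - [0,0,0]
    - [0,0,0]
    - [0,0,0]

```text
time_s: 11.0
tcp_pos: [0.549, 0.0814, 0.1446]
ee_rot: [[0.332, -0.942, -0.053], [-0.943, -0.331, -0.019], [0.001, 0.057, -0.998]]
wrist_force: [-0.5, -0.6, 0.1]
finger_gap: -0.001
```

```bash
python3 -c "
from h import *
rowst(U(-.07,-.0007,.128),-90,3,0.01)
"
```

```text
t 11.0 j [-26.2  25.8  18.7 105.5  -9.2  53.5 -73.9] unit [-79.4   0.2 144.6] F [-0.5 -0.6  0.1] T [ 0.04 -0.13 -0.02] gap -0.001 toolx ang -90.0
[[0.3, -3.4, 5.4], [0.3, -3.4, 5.4], [0.3, -3.3, 5.5]] [0.89, -0.01, 0.01] 3
```

Call:
play_rows:
  gripper: [0,0,0,0]
  translation:
    - [0.3,-3.4,5]
    - [0.3,-3.4,5]
    - [0.3,-3.3,5]
    - [0,0,0]
  delta_rot:
    - [0.9,0,0]
    - [0.9,0,0]
    - [0.9,0,0]
    - [0,0,0]

```text
time_s: 11.4
tcp_pos: [0.5589, 0.0838, 0.1279]
ee_rot: [[0.332, -0.943, -0.005], [-0.943, -0.332, -0.002], [0.001, 0.006, -1.0]]
wrist_force: [0.0, 0.0, 0.1]
finger_gap: 0.003
```

```bash
python3 -c "
from h import *
rowst(U(-.07,-.0007,.119),-90,3,0.0)
"
```

```text
t 11.4 j [-25.6  26.3  18.  107.2 -10.5  48.4 -72.8] unit [-69.2  -0.8 127.9] F [0.  0.  0.1] T [ 0.01  0.01 -0.  ] gap 0.003 toolx ang -89.9
[[-0.0, 0.2, 3.0], [-0.0, 0.2, 3.0], [-0.0, 0.2, 3.0]] [0.11, -0.01, 0.03] 3
```

Call:
play_rows:
  gripper: [0,0,0,0]
  translation:
    - [0,0.3,2.5]
    - [0,0.3,2.5]
    - [0,0,2.5]
    - [0,0,2]
  delta_rot:
    - [0.1,0,0]
    - [0.1,0,0]
    - [0,0,0]
    - [0,0,0]

```text
time_s: 11.8
tcp_pos: [0.559, 0.0837, 0.121]
ee_rot: [[0.332, -0.943, -0.001], [-0.943, -0.332, -0.0], [-0.0, 0.001, -1.0]]
wrist_force: [-3.9, -0.8, 10.1]
finger_gap: 0.002
```

Call:
play_rows:
  gripper: [0,0,0]
  translation:
    - [0,0,3]
    - [0,0,3]
    - [0,0,3]
  delta_rot:
    - [0,0,0]
    - [0,0,0]
    - [0,0,0]

```text
time_s: 12.1
tcp_pos: [0.5589, 0.0837, 0.117]
ee_rot: [[0.332, -0.943, -0.002], [-0.943, -0.332, 0.002], [-0.003, 0.001, -1.0]]
wrist_force: [-12.2, -1.4, 34.8]
finger_gap: 0.002
```

Call:
play_rows:
  gripper: [0,0]
  translation:
    - [0,0,2]
    - [0,0,2]
  delta_rot:
    - [0,0,0]
    - [0,0,0]

```text
time_s: 12.3
tcp_pos: [0.5588, 0.0837, 0.1174]
ee_rot: [[0.332, -0.943, -0.002], [-0.943, -0.332, 0.004], [-0.004, 0.0, -1.0]]
wrist_force: [-5.2, -0.6, 14.5]
finger_gap: -0.002
```

```bash
python3 slot.py w7;  python3 -c "
from h import *
rowst(U(-.07,-.0007,.118),-90,1,0.0)
grab('scene','s7')
rowst(U(-.07,-.0007,.118),-90,1,0.0)
"
```

```text
top 795 [-10.5  -0.3 145.9] ang deg 159.8 ((-13.394552230834961, 0.22620677947998047), (10.44877815246582, 20.45049476623535), 78.38992309570312)
slot 300 [ -9.9  -1.  146.2] ang deg 177.8 ((-10.411886215209961, -1.0942989587783813), (2.804166793823242, 13.658621788024902), 89.81111145019531)
yellow 265 [  6.7  -0.9 117.3] [-0.006 -0.909] [ 14.7   3.7 145.4]
hatch normal unit [-0.0044 -0.      1.    ] at [-57.3  48.  115.3] theta from height -0.0053
t 12.35 j [-25.   27.   17.6 107.8 -11.2  46.9 -72.1] unit tcp mm [-69.4  -0.9 117.4] F [-6.6 -1.4 16.4] gap -0.003
tool shift mm [ -1.3 -50.4 -82.6] rotvec [ -0.19   0.22 -89.95]
t 12.35 j [-25.   27.   17.6 107.8 -11.2  46.9 -72.1] unit [-69.4  -0.9 117.4] F [-6.6 -1.4 16.4] T [-0.2   1.52 -0.03] gap -0.003 toolx ang -90.0
[[-0.2, 0.6, -0.6]] [0.02, 0.26, 0.05] 1
t 12.4 j [-25.   27.   17.6 107.8 -11.2  46.9 -72.1] unit [-69.4  -0.9 117.4] F [-5.9 -0.8 17. ] T [-0.2   1.5  -0.01] gap -0.002 toolx ang -89.9
[[-0.2, 0.6, -0.6]] [0.02, 0.26, 0.05] 1
```

View pics/w7.png

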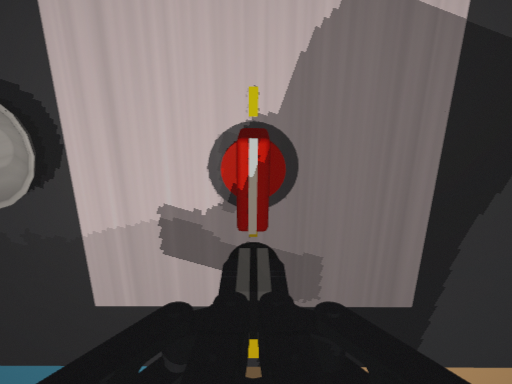

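View pics/s7.png

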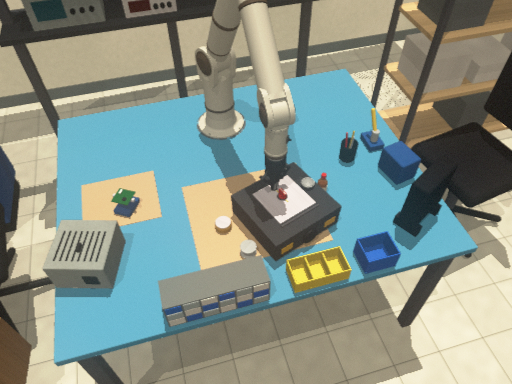

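The hatch is flush (plane angle about 0 within calibration) and the wing is still in line. I'll press slightly harder for margin.

Call:
play_rows:
  gripper: [0,0,0]
  translation:
    - [0,0,2.5]
    - [0,0,2.5]
    - [0,0,2.5]
  delta_rot:
    - [0,0,0]
    - [0,0,0]
    - [0,0,0]

```text
time_s: 12.7
tcp_pos: [0.5588, 0.0837, 0.1173]
ee_rot: [[0.331, -0.943, -0.002], [-0.943, -0.331, 0.007], [-0.008, -0.001, -1.0]]
wrist_force: [-8.3, -1.6, 20.2]
finger_gap: -0.004
```

```bash
python3 slot.py w8|tail -3;  python3 -c "
from h import *
for i in range(5): env.grab_frame('top')
s=env.state();print(s['time_s'],s['wrist_force'],s['tcp_pos'])
"
```

```text
hatch normal unit [-4.5e-03  1.0e-04  1.0e+00] at [-57.3  48.  115.2] theta from height -0.0055
t 12.75 j [-24.8  27.   17.5 107.8 -11.4  46.9 -71.9] unit tcp mm [-69.4  -0.9 117.3] F [-7.9 -1.5 21. ] gap 0.0
tool shift mm [ -1.5 -50.4 -82.7] rotvec [ -0.37   0.31 -89.97]
13.0 [-8.69013206 -2.06207361 21.6708306 ] [0.55882699 0.08368942 0.11726099]
```

Stable at about 21 N and flush, so I'm handing it in.

```bash
python3 -c "
from workcell import env
print(env.close_job())"
```

```text
the job is handed in; nothing more can be done
None
```

The hatch is shut and the fastener is in line. I handed the job in at about 13 s with the arm still pressing the hatch flush.

- **Swing shut:** I swung the hatch down with the closed fingers until it rested on the plunger. It measured 0.043–0.044 rad, with a push of 9 N.
- **Fastener:** It started at about 64° (1.12 rad). I gripped the wing, turned it clockwise and let go. The slot then lay within about 1° of the yellow marks.
- **Press flush:** The fingertips sit on the press pad at z = 117.3 mm, where the pad's top should be at 118 mm when flush. The holding force was a steady 21–22 N.

- **Peak force:** While pressing, the upward force at the wrist briefly reached 35 N; I then eased it back.
- **Hatch angle:** The last reading was about −0.005 rad instead of 0, which is within the calibration error.
- **Slot check under load:** With the hatch pressed, the fingers partly blocked the view, so I judged the slot's alignment from the picture (it still looked in line). The 1° figure is from just before pressing.
- **Bystanders:** I touched none of them. In the last pictures, those in view look where they were, but I did not measure their positions again.

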